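# Balance a culture dish on the domed inspection stand

## Robot

A 6-joint arm with a two-finger parallel gripper is mounted at the origin on a cart in front of the work surface, level with it; the furniture and walls round the work are solid. World frame = base frame: x ahead of the robot, y to its left, z up, the work surface at z = 0. Lengths are in m, angles in rad, forces in N, time in s.
With the tool pointing down it reaches from about 0.275 to 0.85 m from the base axis. Payload 19 kg.
Tool frame: the origin (TCP) lies on the centre line of the jaws, within the pads' length; the fingertips stand 25 mm ahead of it and the grasp point (between the pads) lies 6 mm ahead of it; x points along the fingers, z is the direction in which the jaws open and shut, and the axes are right-handed (so a half turn about x gives the same grasp; the last joint's range is limited). The gripper opens to 85 mm and grips with 20 to 120 N. Pads are 22 mm wide; open, the fingers measure 114 mm over their backs; the gripper's body (76 mm by 85 mm) begins 54 mm behind the grasp point. The pads swing forward as they close: fully open they stand 13 mm farther back than shut.
Start: joints at [1.205, 0.15, 1.437, -0, 1.554, -0.134], TCP at [0.132, 0.56, 0.256] pointing down, gripper open.
Joint ranges: [-2.8, 2.8], [-0.68, 2.1], [0.12, 2.68], [-1.39, 4.53], [0.16, 2.79], [-2.81, 2.81]. Speed limits (rad/s): [1.89, 1.89, 2.22, 3.01, 3.01, 3.01].

## Interface

Orientations are given as a rotation vector (axis times angle).
In Python, from bench import ctrl gives the robot as it stands.
- The arm moves only by the tool play_rows, never from a script. Its argument "rows" is a list of rows, each an object with "dp": the shift along the tool's x, y, z in cm, a list of three; "rot": the turn, a rotation vector about the tool's x, y, z in units of 6 degrees (1.0 is 6 degrees), a list of three. A call has 1 to 10 rows; each row is the pose to reach, as a shift and turn from the pose commanded when the call began, along the tool's axes at that moment; what a row does not reach only later rows make up. A row lasts 1/8 s, in which the tool goes at most 62.5 mm and 10.7 degrees, less where a joint would pass 70% of its speed; a pose out of reach is approached as far as the arm can. A call with a gripper value outside its range is refused whole. "gripper" is the gripper command: -1 is shut, 1 is fully open, values between are in proportion, set as the call begins (left out, the last holds). The fingers move at their own pace and stop on an object; "newtons" is the grip in N (left out, the last holds). Time passes only in rows, so rows that repeat a pose let the fingers close. It gives the time, the measured TCP pose, the force and the opening at its end, in the units of the state.
- ctrl.observe(): the state, without advancing time (a new reading comes with each control period).
- ctrl.camera(name): name is "scene" or "top" or "wrist"; returns a dict with "image" (480x640x3 uint8, red, green, blue), "camera_matrix" (3x3 intrinsics, pixels), "pose" (4x4, takes a point from camera to world coordinates); the wrist camera has in their place "T_tool_cam" (4x4, takes a point from camera to tool coordinates, whose origin is the TCP and whose axes are the tool frame's). Camera axes: x right, y down, z forward; pixel columns grow to the right and rows downward; lengths in m; the calibration is good to about 2 mm. The wrist camera is an equidistant fisheye: a pixel r from the principal point sees the ray r / f radians off the axis. A picture is of the moment at which its call begins: read the wrist's pose just before it. There is no depth.
- ctrl.close_job(): hands the job in, once; it reports no verdict.
The state is a dict: "time_s": time; "qpos": joint angles; "qd": joint speeds; "joint_torque": joint torques, N m; "tcp_pos": TCP position; "orientation": TCP orientation; "wrist_force": force on the tool from outside, world axes, zero at the start; "moment": the same for the moment, N m; "gripper_width": finger opening in m.
Only numpy, scipy, OpenCV 4.12 (cv2) and the standard library are available. Lean on these libraries where they do the work, as an engineer would, in place of code of your own. Each camera call takes 0.05 s, during which the arm holds its last target. There are 200 camera calls.

## Task

Use the forked lifter to take the culture dish with the red medium off its flat-topped stand and lower it gently onto the blue domed head of the inspection stand, so that it is left balanced there on its own, practically level, free to be rocked and turned. Carry the dish only on the lifter, never with the gripper fingers, and put the lifter back down flat on the table afterwards. Leave the yellow dish, the gauze roll, the white-capped vial and the blue-capped dropper bottle where they are.

Things in the scene. Friction and masses are not known exactly. Their poses are not given: they have to be found in the camera images.
- lifter: forked plate lifter, 120 g. Origin: underside, below the grip; z up, x along the prongs. Upright green grip block: x -15..15, y -9..9, z 4..64 mm. Steel blade 4 mm thick, 72 mm wide, x -20..105: solid web to x = 30, then two prongs 12 mm wide, centred at y = 30 and -30 (48 mm slot, open in front). Stop lugs 8 mm high on the blade at x 26.5..30.5. Starts flat on the table at the right
- lifter_seat (a point): the place on the lifter for the middle of a dish's underside: blade top, 79 mm ahead of the grip's middle; axes as the lifter's
- dish_red: closed round culture dish with red medium, 90 mm diameter (too wide for the gripper), 15 mm high, 60 g, clear with a red disc inside. Origin: centre of its underside, z up. Starts centred within 3 mm on one of the two flat-topped stands
- dish_amber: the same dish with yellow medium, on the other flat-topped stand; to be left there. Origin: centre of its underside
- stand_a: fixed steel stand with a flat white top disc of 36 mm diameter at 60 mm height (disc 8 mm thick, on an 18 mm stem); round foot of 64 mm diameter, 9 mm high. Origin: centre of the foot, on the table. Carries one of the dishes
- stand_b: a second stand, the same as stand_a; carries the other dish
- dome_stand: fixed steel stand with a blue domed head: head 36 mm in diameter, from 56 mm height up, its top a spherical cap of 50 mm radius with the highest point at 80 mm; below it a 28 mm collar from 50 mm height and a 22 mm stem; round foot of 64 mm diameter, 9 mm high. Origin: centre of the foot, on the table
- dome_top (a point): highest point of the blue dome
- gauze_roll: white gauze roll standing upright, 43 mm diameter, 60 mm high, in front of stand_a. Origin: centre of its underside
- vial_c: small glass vial with a white cap, 29 mm diameter, 59 mm high, in front of stand_b. Origin: centre of its underside
- stain_blue: white dropper bottle with a blue pointed cap, 37 mm wide, 98 mm high, in front of the domed stand. Origin: centre of its underside
Not all that is in view belongs to the job. Leave any brown, pink or turquoise look-alike of the lifter alone.

How it is judged:
On the way:
1. the red dish is borne by the lifter, its underside at least 85 mm above the table (contact force between dish_red and lifter above 0.1 N and height (world z) of dish_red above 0.085 m), for 0.2 s.
At the end, for the whole second after the job is handed in: the red dish rests on the dome alone, its middle within 15 mm of the dome's top, tilted less than 0.2 rad (11 degrees) and at rest; the lifter lies flat on the table (underside below 12 mm, tilt under 0.1 rad), released (contact force between dish_red and dome_stand above 0.1 N and horizontal distance between dish_red and dome_top below 0.015 m and z of dish_red in the frame of dome_top above -0.006 m and angle between dish_red's own z axis and vertical below 0.2 rad and linear speed of dish_red below 0.03 m/s and angular speed of dish_red below 0.4 rad/s and contact force between dish_red and lifter below 0.05 N and height (world z) of lifter below 0.012 m and angle between lifter's own z axis and vertical below 0.1 rad and linear speed of lifter below 0.02 m/s); the robot touches nothing.
It fails at once if the fingers touch a dish (contact force between the fingers and dish_red above 0.3 N or contact force between the fingers and dish_amber above 0.3 N).
It fails at once if the dish lands on the dome with more than 8 N (contact force between dish_red and dome_stand above 8 N).
It fails at once if the red dish falls or tips over (height (world z) of dish_red below 0.045 m or angle between dish_red's own z axis and vertical above 0.6 rad).
It fails at once if the yellow dish is shifted by more than 15 mm (distance of dish_amber from where it was at the start of the episode above 0.015 m).
It fails at once if the gauze roll, vial or dropper bottle is shifted by more than 20 mm or tipped (distance of any of gauze_roll, vial_c, stain_blue from where it was at the start of the episode above 0.02 m or angle between any of gauze_roll, vial_c, stain_blue's own z axis and vertical above 0.5 rad).
It also fails if it takes over 72 s, if anything falls off the work surface, if the arm or the gripper's body presses on something with over 40 N, if the wrist force passes 120 N, or if a joint passes its speed limit or range.

## Working session

There is one attempt and no reset: what is moved stays moved. The work goes in short steps, Python scripts to look and compute and a tool call to move; the robot and the scene stay as the last step left them, time stands still between calls to the robot, and variables do not carry over. Pictures are saved under pics/ and viewed, about 8 in all and at most 12, crops included, and the job is handed in when it is done.

Besides the shell and the picture viewer there is one more tool, called in YAML: its name, and indented under it one key for each argument. play_rows: Moves the arm, as the interface text tells. Its arguments: {"type":"object","properties":{"rows":{"type":"array","items":{"type":"object","properties":{"dp":{"type":"array","items":{"type":"number"}},"rot":{"type":"array","items":{"type":"number"}}}}},"gripper":{"type":"number"},"newtons":{"type":"number"}},"required":["rows"]}

```bash
ls; mkdir -p pics; python3 - <<'E'
from bench import ctrl
import cv2,numpy as np
s=ctrl.observe();print(s)
for n in("scene","top"):
    c=ctrl.camera(n);cv2.imwrite(f"pics/{n}0.png",c["image"][:,:,::-1]);np.savez(f"{n}0.npz",**{k:c[k] for k in("image","camera_matrix","pose")});print(n,c["camera_matrix"],c["pose"].round(4))
E
```

```text
pics
{'time_s': 0.0, 'qpos': array([ 1.20502222e+00,  1.50992592e-01,  1.43799052e+00, -3.30911180e-05,
        1.55379624e+00, -1.34002608e-01]), 'qd': array([-0.00079833,  0.0012134 , -0.00284667,  0.00010313,  0.0021291 ,
       -0.00095132]), 'joint_torque': array([-1.28683245e-03, -7.13031864e+01, -5.70882154e+01, -2.05693118e-04,
        8.78064689e-03, -9.58272267e-05]), 'tcp_pos': array([0.13203612, 0.55942747, 0.25569185]), 'orientation': array([-1.03746423,  1.31099041,  1.03640491]), 'wrist_force': array([-0.07997878, -0.20531565,  0.81477686]), 'moment': array([-0.04944586, -0.00095092, -0.03555177]), 'gripper_width': 0.08549995762752438}
scene [[472.48656211   0.         329.31882126]
 [  0.         472.48656211 235.76301866]
 [  0.           0.           1.        ]] [[ 0.8828 -0.2531  0.3958  0.0509]
 [-0.4698 -0.4845  0.7379 -1.0062]
 [ 0.005  -0.8374 -0.5466  0.7287]
 [ 0.      0.      0.      1.    ]]
top [[462.09101941   0.         314.23015094]
 [  0.         462.09101941 247.52418902]
 [  0.           0.           1.        ]] [[-0.0101 -0.9892  0.146   0.3308]
 [-0.9999  0.0092 -0.0074 -0.1433]
 [ 0.006  -0.1461 -0.9893  1.3178]
 [ 0.      0.      0.      1.    ]]
```

View pics/scene0.png

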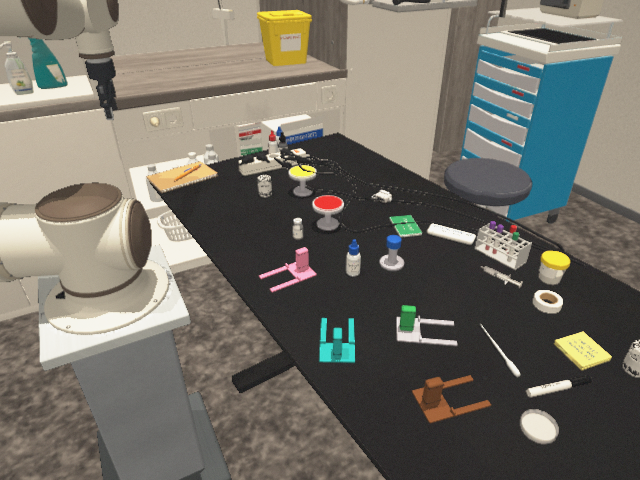

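View pics/top0.png

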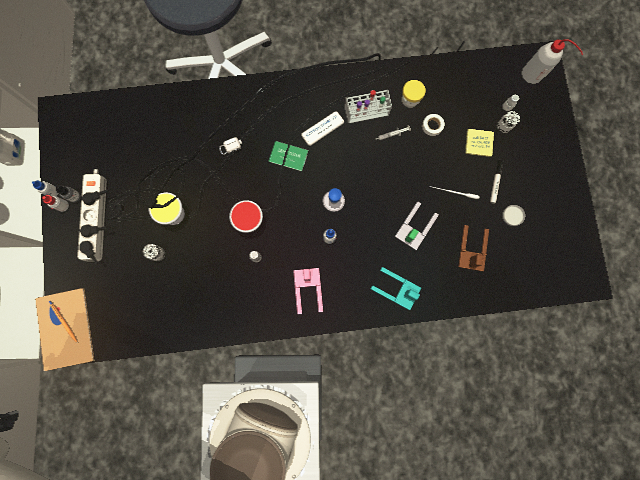

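The candidates for the lifter in the top view are pink (308,290), turquoise (398,288), brown (474,248) and steel with a green grip (415,228). The steel one with the green grip fits the description. Next I measure it and confirm with a crop.

```bash
cat > h.py <<'E'
import numpy as np,cv2
from scipy.spatial.transform import Rotation as R
def w(c,uv,z):
    K=c["camera_matrix"];T=c["pose"];uv=np.atleast_2d(np.float64(uv))
    d=np.c_[(uv-K[:2,2])/[K[0,0],K[1,1]],np.ones(len(uv))]@T[:3,:3].T
    return T[:3,3]+d*((z-T[2,3])/d[:,2])[:,None]
def px(c,P):
    T=np.linalg.inv(c["pose"]);q=np.atleast_2d(P)@T[:3,:3].T+T[:3,3];q=q@c["camera_matrix"].T;return q[:,:2]/q[:,2:]
def mask(img,lo,hi,box):
    h=cv2.cvtColor(img,cv2.COLOR_RGB2HSV);m=cv2.inRange(h,lo,hi);o=np.zeros_like(m);a,b,c,d=box;o[b:d,a:c]=m[b:d,a:c]
    n,l,s,ce=cv2.connectedComponentsWithStats(o);i=1+s[1:,4].argmax();return l==i,ce[i],s[i]
E
python3 - <<'E'
from h import *
t=dict(np.load("top0.npz"));s=dict(np.load("scene0.npz"))
for nm,c,bx in(("top",t,dict(r=(220,195,275,240),y=(140,185,195,230),b=(320,180,350,208),g=(390,190,445,255),bt=(320,225,340,245))),("sc",s,dict(r=(305,190,350,220),y=(285,160,320,185),b=(380,230,408,250),g=(390,295,425,335),bt=(340,235,365,258)))):
  for k,lo,hi,z in(("r",(0,120,80),(8,255,255),.07),("y",(22,100,80),(35,255,255),.07),("b",(100,120,50),(125,255,255),.072),("g",(50,120,40),(75,255,255),.064),("bt",(100,100,40),(125,255,255),.085)):
    m,ce,st=mask(c["image"],lo,hi,bx[k]);print(nm,k,ce.round(1),st,w(c,ce,z).round(4))
a=cv2.resize(t["image"][190:260,380:460],None,fx=7,fy=7,interpolation=2)[:,:560]
b=cv2.resize(s["image"][290:360,380:470],None,fx=7,fy=7,interpolation=2)[:490,:]
b=cv2.resize(b,(240*0+ 230,180)) if 0 else b
o=np.hstack([a,b]);o=cv2.resize(o,(800,int(o.shape[0]*800/o.shape[1])));cv2.imwrite("pics/crop.png",o[:,:,::-1])
E
```

```text
top r [245.5 215.6] [232 202  28  28 637] [[0.6057 0.0357 0.07  ]]
top y [165.9 211.7] [150 199  30  23 401] [[0.6186 0.255  0.07  ]]
top b [334.6 194.6] [329 188  13  14 145] [[ 0.6626 -0.2105  0.072 ]]
top g [411.7 234.8] [406 229  13  13  86] [[ 0.5489 -0.4217  0.064 ]]
top bt [329.9 232.9] [326 229   9   9  61] [[ 0.5523 -0.1954  0.085 ]]
sc r [327.7 202. ] [314 196  28  13 295] [[0.6068 0.0414 0.07  ]]
sc y [302.2 170.4] [290 165  25  12 209] [[0.6317 0.2651 0.07  ]]
sc b [393.4 241.5] [386 235  16  14 185] [[ 0.6561 -0.2169  0.072 ]]
sc g [407.2 317.1] [400 305  16  26 343] [[ 0.5304 -0.4503  0.064 ]]
sc bt [353.4 247.4] [348 239  11  16 124] [[ 0.5442 -0.2092  0.085 ]]
```

View pics/crop.png

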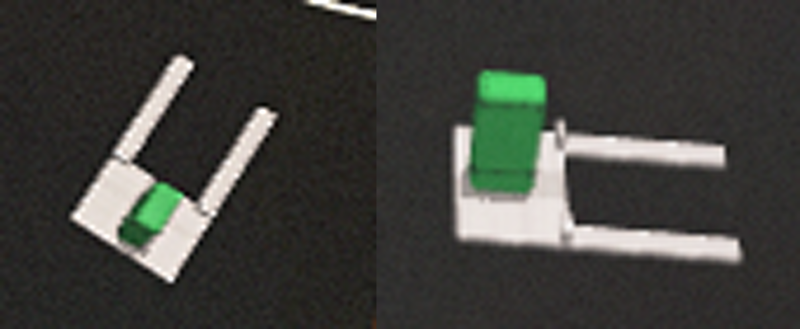

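Confirmed: the steel lifter with the green grip. Next come the rigid fit of its pose and refined centres for dish and dome.

```bash
cat >> h.py <<'E'
def hullcent(c,P):
    h=cv2.convexHull(np.float32(px(c,P)));m=cv2.moments(h);return np.array([m["m10"],m["m01"]])/m["m00"]
def ring(x,y,z,r):
    a=np.linspace(0,2*np.pi,48);return np.c_[x+r*np.cos(a),y+r*np.sin(a),0*a+z]
def head(x,y):
    return np.vstack([ring(x,y,.056,.018)]+[ring(x,y,.03+np.sqrt(.05**2-r*r),r) for r in(.018,.012,.006)])
def go(s,pos,Rt):
    "shift (cm) and turn (6deg) in tool axes"
    R0=R.from_rotvec(s["orientation"]);print("dp",(R0.inv().apply(pos-s["tcp_pos"])*100).round(2),"rot",(np.degrees((R0.inv()*Rt).as_rotvec())/6).round(2))
def tool(h,flip=1):
    "tool x down, jaws (z) along lifter y, for lifter heading h"
    z=flip*np.array([-np.sin(h),np.cos(h),0]);x=np.array([0,0,-1.]);return R.from_matrix(np.c_[x,np.cross(z,x),z])
E
python3 - <<'E'
from h import *
from bench import ctrl
from scipy.optimize import least_squares as ls
t=dict(np.load("top0.npz"));s=dict(np.load("scene0.npz"))
B=((100,120,50),(125,255,255))
ct=mask(t["image"],*B,(320,180,350,208))[1];cs=mask(s["image"],*B,(380,230,408,250))[1]
for n,c,m in(("top",t,ct),("sc",s,cs)):
    print("dome",n,ls(lambda p:hullcent(c,head(*p))-m,[.66,-.21]).x.round(4))
for n,c,m in(("top",t,[245.5,215.6]),("sc",s,[327.7,202])):
    for z in(.062,.068,.074): print("red",n,z,w(c,m,z).round(4))
pts=np.array([[178,55],[194,64],[258,106],[278,114],[71,216],[172,281]])/4.706+[380,190]
pts=np.array([[419.1,203],[436.5,213.8],[395.1,235.9],[416.5,249.7]])
W=w(t,pts,.004)[:,:2];M=np.array([[105,30],[105,-30],[-20,36],[-20,-36]])/1000
f=lambda p:(M@np.array([[np.cos(p[2]),np.sin(p[2])],[-np.sin(p[2]),np.cos(p[2])]])+p[:2]-W).ravel()
r=ls(f,[.54,-.42,-.5]);print("lifter",r.x,np.degrees(r.x[2]),r.fun.round(4))
gm=mask(t["image"],(50,120,40),(75,255,255),(390,190,445,255))[0]
# grip as prism fit both cams
def box(x,y,h):
    b=np.array([[i,j,k] for i in(-.015,.015) for j in(-.009,.009) for k in(.004,.064)]);c,q=np.cos(h),np.sin(h)
    return np.c_[x+c*b[:,0]-q*b[:,1],y+q*b[:,0]+c*b[:,1],b[:,2]]
for n,c,m in(("top",t,[411.7,234.8]),("sc",s,[407.2,317.1])):
    print("grip",n,ls(lambda p:hullcent(c,box(*p,r.x[2]))-m,r.x[:2]).x.round(4))
o=ctrl.observe();Rt=R.from_rotvec(o["orientation"]);print(Rt.as_matrix().round(3))
for fl in(1,-1): go(o,np.array([r.x[0],r.x[1],.2]),tool(r.x[2],fl))
E
```

```text
dome top [ 0.664  -0.2108]
dome sc [ 0.6614 -0.2099]
red top 0.062 [[0.6074 0.037  0.062 ]]
red top 0.068 [[0.6061 0.0361 0.068 ]]
red top 0.074 [[0.6048 0.0353 0.074 ]]
red sc 0.062 [[0.6136 0.054  0.062 ]]
red sc 0.068 [[0.6085 0.0445 0.068 ]]
red sc 0.074 [[0.6035 0.035  0.074 ]]
lifter [ 0.55129166 -0.42739492 -0.59382721] -34.02379303008911 [ 0.0018 -0.0007  0.0009 -0.0011 -0.0016  0.0006 -0.0011  0.0011]
grip top [ 0.5537 -0.4279]
grip sc [ 0.5513 -0.4274]
[[-0.    -0.973  0.23 ]
 [-0.001  0.23   0.973]
 [-1.     0.    -0.001]]
dp [  5.65 -63.47 -86.41] rot [ 3.46 -0.01  0.  ]
dp [  5.65 -63.47 -86.41] rot [-2.654e+01 -0.000e+00 -1.000e-02]
```

play_rows:
  rows:
    - {"dp": [0, -4.3, -4.2], "rot": [1.7, 0, 0]}
    - {"dp": [0, -8.6, -8.4], "rot": [3.4, 0, 0]}
    - {"dp": [0, -12.8, -12.7], "rot": [5.1, 0, 0]}
    - {"dp": [0, -17.1, -16.9], "rot": [6.8, 0, 0]}
    - {"dp": [0, -21.4, -21.1], "rot": [8.5, 0, 0]}
    - {"dp": [0, -25.6, -25.4], "rot": [10.2, 0, 0]}
    - {"dp": [0, -29.9, -29.6], "rot": [11.9, 0, 0]}
    - {"dp": [0, -34.2, -33.8], "rot": [13.6, 0, 0]}
    - {"dp": [0, -38.4, -38.1], "rot": [15.3, 0, 0]}
    - {"dp": [0, -42.7, -42.3], "rot": [17, 0, 0]}
  gripper: 1

```text
time_s: 1.35
tcp_pos: [0.4511, 0.0478, 0.2563]
orientation: [0.351, 1.542, -0.351]
wrist_force: [0.9, 1.0, -0.6]
gripper_width: 0.0855
```

```bash
python3 - <<'E'
from h import *
from bench import ctrl
o=ctrl.observe();print(o["tcp_pos"],o["qpos"]);go(o,np.array([.552,-.4275,.15]),tool(-.594,-1))
E
```

```text
[0.45108597 0.04781533 0.25632717] [-6.45411828e-02 -1.06502974e-01  1.69969027e+00  3.09000628e-05
  1.54818205e+00  3.82958453e-01]
dp [ 10.63 -38.49  29.66] rot [16.4  0.  -0. ]
```

play_rows:
  rows:
    - {"dp": [0, -3.9, 3], "rot": [1.65, 0, 0]}
    - {"dp": [0, -7.8, 6], "rot": [3.3, 0, 0]}
    - {"dp": [0, -11.6, 9], "rot": [4.95, 0, 0]}
    - {"dp": [0, -15.5, 12], "rot": [6.6, 0, 0]}
    - {"dp": [1, -19.4, 15], "rot": [8.2, 0, 0]}
    - {"dp": [2, -23.2, 18], "rot": [9.9, 0, 0]}
    - {"dp": [3, -27, 21], "rot": [11.5, 0, 0]}
    - {"dp": [5, -31, 24], "rot": [13.2, 0, 0]}
    - {"dp": [7, -34.8, 27], "rot": [14.8, 0, 0]}
    - {"dp": [9, -38.5, 29.7], "rot": [16.4, 0, 0]}

```text
time_s: 2.6
tcp_pos: [0.5547, -0.4267, 0.1652]
orientation: [1.631, 0.868, -1.632]
wrist_force: [0.2, 0.6, 0.3]
gripper_width: 0.0851
```

```bash
python3 - <<'E'
from h import *
from bench import ctrl
o=ctrl.observe();print(o["tcp_pos"]);go(o,np.array([.552,-.4275,.056]),tool(-.594,-1))
c=ctrl.camera("wrist");print({k:v for k,v in c.items() if k!="image"});cv2.imwrite("pics/w1.png",c["image"][:,:,::-1])
E
```

```text
[ 0.55470171 -0.42672827  0.16515105]
dp [10.92 -0.17  0.22] rot [ 0.   -0.    0.01]
{'camera_matrix': array([[371.64829954,   0.        , 319.44581086],
       [  0.        , 371.64829954, 244.04496492],
       [  0.        ,   0.        ,   1.        ]]), 'T_tool_cam': array([[ 3.10764749e-04, -3.11756920e-01,  9.50161842e-01,
        -1.17492391e-01],
       [ 1.29140442e-03, -9.50160971e-01, -3.11757056e-01,
         7.93896925e-02],
       [ 9.99999118e-01,  1.32392631e-03,  1.07327729e-04,
        -1.73172156e-04],
       [ 0.00000000e+00,  0.00000000e+00,  0.00000000e+00,
         1.00000000e+00]])}
```

View pics/w1.png

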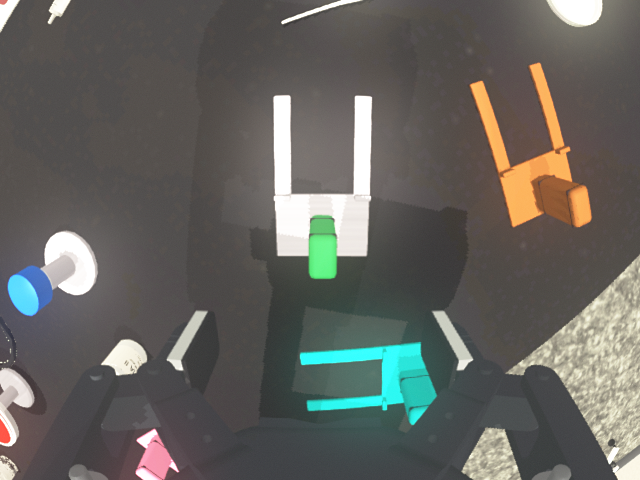

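The wrist view shows the steel lifter with its prongs straight up the image: tips at (282,97) and (364,97), blade rear corners at (277,255) and (369,255). The blue dome is at (30,290).

```bash
cat >> h.py <<'E'
def wr(c,s,uv,z):
    K=c["camera_matrix"];d=(np.atleast_2d(np.float64(uv))-K[:2,2])/K[0,0];r=np.linalg.norm(d,axis=1)
    d=np.c_[d*(np.sin(r)/r)[:,None],np.cos(r)];T=np.eye(4);T[:3,:3]=R.from_rotvec(s["orientation"]).as_matrix();T[:3,3]=s["tcp_pos"];T=T@c["T_tool_cam"]
    d=d@T[:3,:3].T;return T[:3,3]+d*((z-T[2,3])/d[:,2])[:,None]
E
python3 - <<'E'
from h import *
from bench import ctrl
from scipy.optimize import least_squares as ls
o=ctrl.observe();c=ctrl.camera("wrist")
W=wr(c,o,[[282,97],[364,97],[277,255.5],[369,255.5]],.004)[:,:2];M=np.array([[105,30],[105,-30],[-20,36],[-20,-36]])/1000
f=lambda p:(M@np.array([[np.cos(p[2]),np.sin(p[2])],[-np.sin(p[2]),np.cos(p[2])]])+p[:2]-W).ravel()
r=ls(f,[.54,-.42,-.5]);print(r.x,np.degrees(r.x[2]),r.fun.round(4)); go(o,np.array([*r.x[:2],.056]),tool(r.x[2],-1))
print("greentop",wr(c,o,[[323,262]],.064))
E
```

```text
[ 0.55025429 -0.43171511 -0.60207394] -34.49629571912241 [ 0.0016 -0.0007  0.0012 -0.0012 -0.0016  0.0007 -0.0011  0.0012]
dp [10.51 -0.21  0.27] rot [-0.03  0.01  0.03]
greentop [[ 0.55013117 -0.43087974  0.064     ]]
```

play_rows:
  rows:
    - {"dp": [2, -0.2, 0.3]}
    - {"dp": [5, -0.2, 0.3]}
    - {"dp": [8, -0.2, 0.3]}
    - {"dp": [10, -0.2, 0.3]}
    - {"dp": [10.5, -0.2, 0.3]}
    - {"dp": [10.5, -0.2, 0.3]}
    - {"dp": [10.5, -0.2, 0.3]}

```text
$.rows[0]: bad value
```

play_rows:
  rows:
    - {"dp": [0, 0, 0]}
    - {"dp": [0, 0, 0]}
    - {"dp": [0, 0, 0]}
    - {"dp": [0, 0, 0]}
    - {"dp": [0, 0, 0]}
    - {"dp": [0, 0, 0]}
    - {"dp": [0, 0, 0]}
    - {"dp": [0, 0, 0]}
  gripper: -1
  newtons: 80

```text
$.rows[0]: bad value
```

Each row needs a "rot" entry as well.

play_rows:
  rows:
    - {"dp": [2, -0.2, 0.3], "rot": [0, 0, 0]}
    - {"dp": [5, -0.2, 0.3], "rot": [0, 0, 0]}
    - {"dp": [8, -0.2, 0.3], "rot": [0, 0, 0]}
    - {"dp": [10, -0.2, 0.3], "rot": [0, 0, 0]}
    - {"dp": [10.5, -0.2, 0.3], "rot": [0, 0, 0]}
    - {"dp": [10.5, -0.2, 0.3], "rot": [0, 0, 0]}
    - {"dp": [10.5, -0.2, 0.3], "rot": [0, 0, 0]}

```text
time_s: 3.58
tcp_pos: [0.5517, -0.4269, 0.0626]
orientation: [1.627, 0.869, -1.627]
wrist_force: [0.1, -0.3, -0.4]
gripper_width: 0.0852
```

play_rows:
  rows:
    - {"dp": [0, 0, 0], "rot": [0, 0, 0]}
    - {"dp": [0, 0, 0], "rot": [0, 0, 0]}
    - {"dp": [0, 0, 0], "rot": [0, 0, 0]}
    - {"dp": [0, 0, 0], "rot": [0, 0, 0]}
    - {"dp": [0, 0, 0], "rot": [0, 0, 0]}
    - {"dp": [0, 0, 0], "rot": [0, 0, 0]}
    - {"dp": [0, 0, 0], "rot": [0, 0, 0]}
    - {"dp": [0, 0, 0], "rot": [0, 0, 0]}
  gripper: -1
  newtons: 80

```text
time_s: 4.58
tcp_pos: [0.5514, -0.4267, 0.0616]
orientation: [1.627, 0.871, -1.627]
wrist_force: [-0.4, -0.1, 5.1]
gripper_width: 0.0168
```

play_rows:
  rows:
    - {"dp": [-1, 0, 0], "rot": [0, 0, 0]}
    - {"dp": [-4, 0, 0], "rot": [0, 0, 0]}
    - {"dp": [-8, 0, 0], "rot": [0, 0, 0]}
    - {"dp": [-10, 0, 0], "rot": [0, 0, 0]}
    - {"dp": [-10, 0, 0], "rot": [0, 0, 0]}

```text
time_s: 5.2
tcp_pos: [0.5516, -0.4268, 0.1625]
orientation: [1.628, 0.869, -1.627]
wrist_force: [-0.2, 0.2, -2.6]
gripper_width: 0.0168
```

```bash
python3 - <<'E'
from h import *
from bench import ctrl
o=ctrl.observe();print(o["tcp_pos"],o["wrist_force"],o["gripper_width"])
go(o,np.array([.603,-.17,.162]),tool(np.pi/2,-1))
E
```

```text
[ 0.55161335 -0.42678968  0.16246155] [-0.17678276  0.23692994 -2.63251876] 0.016841201566676286
dp [ 1.000e-02 -9.960e+00 -2.422e+01] rot [-2.061e+01  2.000e-02 -1.000e-02]
```

play_rows:
  rows:
    - {"dp": [0, -0.4, -1], "rot": [-1, 0, 0]}
    - {"dp": [0, -1.2, -3], "rot": [-2.6, 0, 0]}
    - {"dp": [0, -2.2, -5.4], "rot": [-4.3, 0, 0]}
    - {"dp": [0, -3.2, -7.8], "rot": [-6, 0, 0]}
    - {"dp": [0, -4.2, -10.2], "rot": [-7.7, 0, 0]}
    - {"dp": [0, -5.2, -12.6], "rot": [-9.4, 0, 0]}
    - {"dp": [0, -6.2, -15], "rot": [-11.1, 0, 0]}
    - {"dp": [0, -7.2, -17.4], "rot": [-12.8, 0, 0]}
    - {"dp": [0, -8.2, -20], "rot": [-14.4, 0, 0]}
    - {"dp": [0, -9.2, -22.4], "rot": [-15.8, 0, 0]}

```text
time_s: 6.45
tcp_pos: [0.5985, -0.1879, 0.1592]
orientation: [0.392, 1.538, -0.391]
wrist_force: [-0.2, -0.2, -0.8]
gripper_width: 0.0169
```

```bash
python3 - <<'E'
from h import *
from bench import ctrl
o=ctrl.observe();print(o["tcp_pos"])
go(o,np.array([.604,-.14,.162]),tool(np.pi/2,-1))
E
```

```text
[ 0.59851731 -0.18794743  0.15922181]
dp [-0.27  4.47 -1.81] rot [-4.76 -0.03 -0.  ]
```

play_rows:
  rows:
    - {"dp": [0, 1, -0.4], "rot": [-1.5, 0, 0]}
    - {"dp": [0, 2.5, -1], "rot": [-3.1, 0, 0]}
    - {"dp": [0, 4, -1.6], "rot": [-4.4, 0, 0]}
    - {"dp": [0, 4.5, -1.8], "rot": [-4.75, 0, 0]}
    - {"dp": [0, 4.5, -1.8], "rot": [-4.75, 0, 0]}
    - {"dp": [0, 4.5, -1.8], "rot": [-4.75, 0, 0]}

```text
time_s: 7.2
tcp_pos: [0.6048, -0.1415, 0.1609]
orientation: [0.007, 1.571, -0.007]
wrist_force: [-0.4, 0.1, -1.4]
gripper_width: 0.0169
```

```bash
python3 - <<'E'
from h import *
from bench import ctrl
o=ctrl.observe();print(o["tcp_pos"],o["orientation"])
go(o,np.array([.604,-.14,.1016]),tool(np.pi/2,-1))
c=ctrl.camera("wrist");t=ctrl.camera("top")
np.savez("w2.npz",**c,tcp_pos=o["tcp_pos"],orientation=o["orientation"])
np.savez("top2.npz",**{k:t[k] for k in("image","camera_matrix","pose")})
im=np.hstack([c["image"][:, 60:580],cv2.resize(t["image"][140:280,200:380],None,fx=480/140,fy=480/140,interpolation=2)])
im=cv2.resize(im,(800,int(480*800/im.shape[1])));cv2.imwrite("pics/c2.png",im[:,:,::-1]);print(im.shape)
E
```

```text
[ 0.60479399 -0.14154345  0.16093268] [ 0.00706149  1.57131508 -0.00720198]
dp [ 5.93  0.15 -0.08] rot [-0.09 -0.01  0.  ]
(337, 800, 3)
```

View pics/c2.png

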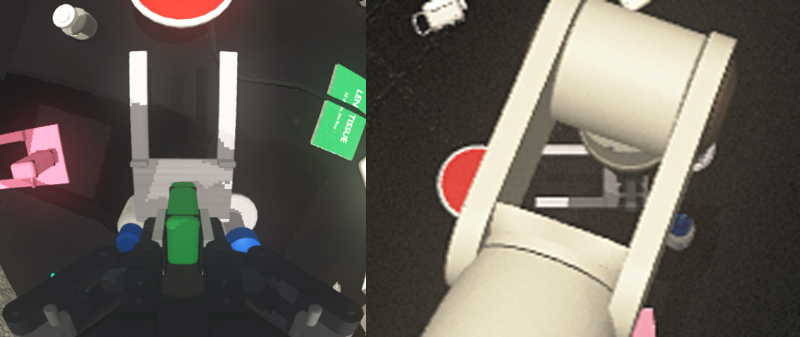

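The view shows the fork aligned below the dish centre line: prongs at u≈258 and 384, with the dish's near rim around u≈318. I'll quantify it with a circle fit.

```bash
python3 - <<'E'
from h import *
from scipy.optimize import least_squares as ls
c=dict(np.load("w2.npz"));m,ce,st=mask(c["image"],(0,120,80),(8,255,255),(200,0,440,60));print(st)
cnt=max(cv2.findContours(m.astype(np.uint8),0,1)[0],key=len)[:,0];cnt=cnt[(cnt[:,1]>1)]
for z in(.068,.073):
    P=wr(c,c,cnt,z)[:,:2]
    r=ls(lambda p:np.hypot(*(P-p[:2]).T)-p[2],[.6,.03,.04],loss="soft_l1",f_scale=.001);print(z,r.x.round(4),np.abs(r.fun).max().round(4))
    r=ls(lambda p:np.hypot(*(P-p[:2]).T)-.0385,[.6,.03]);print(z,r.x.round(4))
print(c["tcp_pos"],wr(c,c,[[257.6,75],[384,75],[320.8,227]],.1033).round(4))
t=dict(np.load("top0.npz"));m,ce,st=mask(t["image"],(0,120,80),(8,255,255),(220,195,275,240));print(np.sqrt(st[4]/np.pi)*1.27/462)
E
```

```text
[ 258    0  121   28 2351]
0.068 [0.6047 0.0382 0.0413] 0.0006
0.068 [0.6047 0.0351]
0.073 [0.6048 0.0359 0.0403] 0.0006
0.073 [0.6047 0.0339]
[ 0.60479399 -0.14154345  0.16093268] [[ 0.5766 -0.0358  0.1033]
 [ 0.6353 -0.0362  0.1033]
 [ 0.6054 -0.1097  0.1033]]
0.03914321788115787
```

play_rows:
  rows:
    - {"dp": [1.5, 0, 0], "rot": [-0.1, 0, 0]}
    - {"dp": [4, 0, 0], "rot": [-0.1, 0, 0]}
    - {"dp": [5.9, 0, 0], "rot": [-0.1, 0, 0]}
    - {"dp": [5.9, 0.1, 0], "rot": [-0.1, 0, 0]}
    - {"dp": [5.9, 0.1, 0], "rot": [-0.1, 0, 0]}

```text
time_s: 7.92
tcp_pos: [0.6052, -0.1401, 0.1029]
orientation: [-0.003, 1.57, 0.003]
wrist_force: [-0.5, -0.3, -0.9]
gripper_width: 0.0165
```

play_rows:
  rows:
    - {"dp": [0, 1, 0], "rot": [0, 0, 0]}
    - {"dp": [0, 2.5, 0], "rot": [0, 0, 0]}
    - {"dp": [0, 4, 0], "rot": [0, 0, 0]}
    - {"dp": [0, 5.5, 0], "rot": [0, 0, 0]}
    - {"dp": [0, 7, 0], "rot": [0, 0, 0]}
    - {"dp": [0, 8.5, 0], "rot": [0, 0, 0]}
    - {"dp": [0, 9.4, 0], "rot": [0, 0, 0]}
    - {"dp": [0, 9.7, 0], "rot": [0, 0, 0]}
    - {"dp": [0, 9.7, 0], "rot": [0, 0, 0]}
    - {"dp": [0, 9.7, 0], "rot": [0, 0, 0]}

```text
time_s: 9.18
tcp_pos: [0.6046, -0.0434, 0.1023]
orientation: [-0.003, 1.571, 0.003]
wrist_force: [0.2, -0.6, -1.0]
gripper_width: 0.0166
```

```bash
python3 - <<'E'
from h import *
from bench import ctrl
o=ctrl.observe();print(o["tcp_pos"],o["wrist_force"],o["gripper_width"])
go(o,np.array([.6045,-.0445,.1016]),tool(np.pi/2,-1))
c=ctrl.camera("wrist");np.savez("w3.npz",**c,tcp_pos=o["tcp_pos"],orientation=o["orientation"])
s=ctrl.camera("scene")["image"][160:280,240:400]
im=np.hstack([c["image"],cv2.resize(s,None,fx=4,fy=4)]);im=cv2.resize(im,(800,300));cv2.imwrite("pics/c3.png",im[:,:,::-1])
E
```

```text
[ 0.60461599 -0.04344013  0.10226185] [ 0.17375088 -0.59766717 -1.02196576] 0.0165803669256634
dp [ 0.07 -0.11 -0.01] rot [ 0.03 -0.    0.  ]
```

View pics/c3.png

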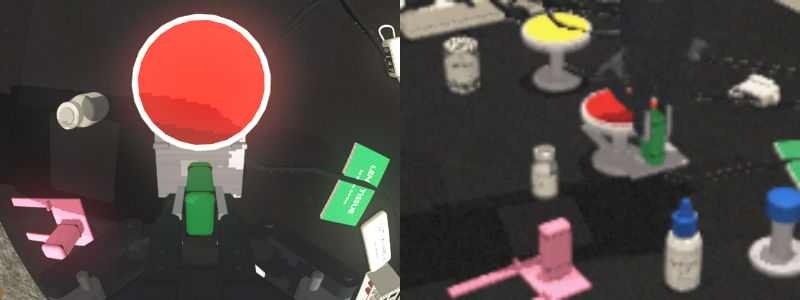

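The fork is under the red dish and centred on it (dish at (322,131) in the full wrist frame). I back off about 1 mm and lift.

play_rows:
  rows:
    - {"dp": [-0.3, -0.1, 0], "rot": [0, 0, 0]}
    - {"dp": [-0.8, -0.1, 0], "rot": [0, 0, 0]}
    - {"dp": [-1.3, -0.1, 0], "rot": [0, 0, 0]}
    - {"dp": [-1.8, -0.1, 0], "rot": [0, 0, 0]}
    - {"dp": [-2.5, -0.1, 0], "rot": [0, 0, 0]}
    - {"dp": [-3.5, -0.1, 0], "rot": [0, 0, 0]}
    - {"dp": [-5, -0.1, 0], "rot": [0, 0, 0]}
    - {"dp": [-6.5, -0.1, 0], "rot": [0, 0, 0]}
    - {"dp": [-7.5, -0.1, 0], "rot": [0, 0, 0]}
    - {"dp": [-7.8, -0.1, 0], "rot": [0, 0, 0]}

```text
time_s: 10.52
tcp_pos: [0.6048, -0.0441, 0.1812]
orientation: [-0.003, 1.57, 0.003]
wrist_force: [0.1, -1.0, -2.0]
gripper_width: 0.0166
```

```bash
cat > d.py <<'E'
from h import *
from bench import ctrl
from scipy.optimize import least_squares as ls
def dish(c,s,z,box=(150,0,500,300)):
    m,ce,st=mask(c["image"],(0,120,80),(8,255,255),box);cnt=max(cv2.findContours(m.astype(np.uint8),0,1)[0],key=len)[:,0];cnt=cnt[cnt[:,1]>1]
    P=wr(c,s,cnt,z)[:,:2];r=ls(lambda p:np.hypot(*(P-p[:2]).T)-p[2],[*P.mean(0),.04],loss="soft_l1",f_scale=.001);return r.x.round(4),np.abs(r.fun).max().round(4)
E
python3 - <<'E'
from d import *
c=dict(np.load("w3.npz"));print(dish(c,c,.073))
o=ctrl.observe();print(o["tcp_pos"],o["orientation"],o["wrist_force"],o["gripper_width"])
c=ctrl.camera("wrist");zl=o["tcp_pos"][2]-.0616+.004
print(zl,dish(c,o,zl+.013));np.savez("w4.npz",**c,tcp_pos=o["tcp_pos"],orientation=o["orientation"])
cv2.imwrite("pics/w4.png",c["image"][:,:,::-1])
E
```

```text
(array([0.6049, 0.0349, 0.0401]), np.float64(0.0004))
[ 0.60477322 -0.04406339  0.18116613] [-0.00323442  1.56988567  0.00274157] [ 0.13043388 -0.98228565 -1.98398848] 0.016556264228849767
0.12356612569906876 (array([0.605 , 0.0349, 0.04  ]), np.float64(0.0004))
```

play_rows:
  rows:
    - {"dp": [-0.2, -0.5, -0.1], "rot": [0, 0, 0]}
    - {"dp": [-0.4, -1.5, -0.3], "rot": [0, 0, 0]}
    - {"dp": [-0.7, -3, -0.6], "rot": [0, 0, 0]}
    - {"dp": [-1, -5, -1], "rot": [0, 0, 0]}
    - {"dp": [-1.3, -7, -1.4], "rot": [0, 0, 0]}
    - {"dp": [-1.4, -9, -1.8], "rot": [0, 0, 0]}
    - {"dp": [-1.5, -11, -2.2], "rot": [0, 0, 0]}
    - {"dp": [-1.5, -13, -2.5], "rot": [0, 0, 0]}
    - {"dp": [-1.5, -15, -2.8], "rot": [0, 0, 0]}
    - {"dp": [-1.5, -17, -3], "rot": [0, 0, 0]}

```text
time_s: 11.82
tcp_pos: [0.5751, -0.2155, 0.1953]
orientation: [-0.003, 1.571, 0.003]
wrist_force: [-0.2, -0.1, -1.4]
gripper_width: 0.017
```

play_rows:
  rows:
    - {"dp": [0, -2, 0], "rot": [0, 0, 0]}
    - {"dp": [0, -3.8, 0], "rot": [0, 0, 0]}
    - {"dp": [0, -5.4, 0], "rot": [0, 0, 0]}
    - {"dp": [0, -6.6, 0], "rot": [0, 0, 0]}
    - {"dp": [0, -7.3, 0], "rot": [0, 0, 0]}
    - {"dp": [0, -7.6, 0], "rot": [0, 0, 0]}
    - {"dp": [0, -7.6, 0], "rot": [0, 0, 0]}
    - {"dp": [0, -7.6, 0], "rot": [0, 0, 0]}

```text
time_s: 12.82
tcp_pos: [0.5756, -0.2897, 0.1954]
orientation: [-0.003, 1.571, 0.003]
wrist_force: [0.7, -0.2, -2.1]
gripper_width: 0.0169
```

```bash
python3 - <<'E'
from d import *
o=ctrl.observe();print(o["tcp_pos"],o["orientation"],o["wrist_force"],o["gripper_width"])
c=ctrl.camera("wrist");zl=o["tcp_pos"][2]-.0576;x,e=dish(c,o,zl+.013)
print(zl,x,e,x[:2]-o["tcp_pos"][:2]);np.savez("w5.npz",**c,tcp_pos=o["tcp_pos"],orientation=o["orientation"])
cv2.imwrite("pics/w5.png",c["image"][:,:,::-1])
E
```

```text
[ 0.57560814 -0.28972581  0.19538019] [-0.00332933  1.57078777  0.0033547 ] [ 0.67493691 -0.24139625 -2.05870602] 0.016911220828780937
0.13778018675059484 [ 0.5758 -0.2107  0.04  ] 0.0005 [0.00019186 0.07902581]
```

View pics/w5.png

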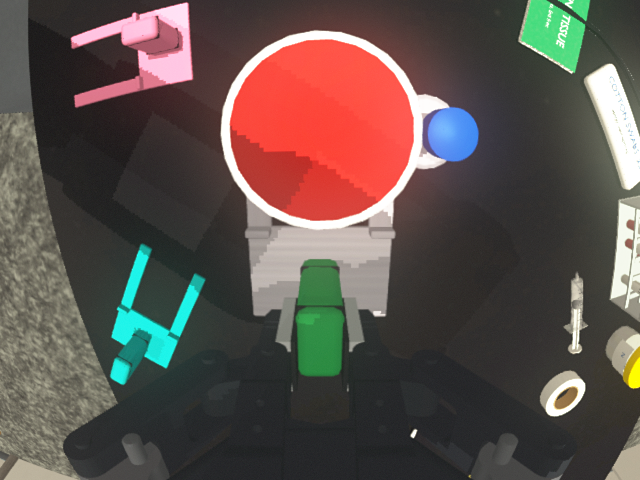

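The dish sits in place on the fork. The blue dome head is fully visible at (452,135), so I fit its model to that view.

```bash
python3 - <<'E'
from d import *
c=dict(np.load("w5.npz"));m,ce,st=mask(c["image"],(100,110,50),(125,255,255),(420,95,490,170));print(ce,st)
hc=max(cv2.findContours(m.astype(np.uint8),0,1)[0],key=len);M=cv2.moments(cv2.convexHull(hc));hcent=np.array([M["m10"],M["m01"]])/M["m00"];print(hcent,M["m00"])
T=np.eye(4);T[:3,:3]=R.from_rotvec(c["orientation"]).as_matrix();T[:3,3]=c["tcp_pos"];T=np.linalg.inv(T@c["T_tool_cam"])
def pw(P):
    q=P@T[:3,:3].T+T[:3,3];a=np.arctan2(np.hypot(q[:,0],q[:,1]),q[:,2]);K=c["camera_matrix"];return K[:2,2]+K[0,0]*a[:,None]*q[:,:2]/np.hypot(q[:,0],q[:,1])[:,None]
def cen(p):
    m=cv2.moments(cv2.convexHull(np.float32(pw(head(*p)))));return np.array([m["m10"],m["m01"]])/m["m00"],m["m00"]
r=ls(lambda p:cen(p)[0]-hcent,[.66,-.21]);print(r.x,cen(r.x))
E
```

```text
[452.83393829 133.95009074] [ 428  107   51   55 2204]
[452.83891842 133.97303752] 2163.5
[ 0.66531555 -0.21052873] (array([452.83892086, 133.97303855]), 2515.1118825743906)
```

```bash
cat > f.py <<'E'
from d import *
from scipy.optimize import minimize
c=dict(np.load("w5.npz"));m,ce,st=mask(c["image"],(95,70,30),(128,255,255),(415,90,495,180));print(ce,st)
T=np.eye(4);T[:3,:3]=R.from_rotvec(c["orientation"]).as_matrix();T[:3,3]=c["tcp_pos"];T=np.linalg.inv(T@c["T_tool_cam"])
def pw(P):
    q=P@T[:3,:3].T+T[:3,3];a=np.arctan2(np.hypot(q[:,0],q[:,1]),q[:,2]);K=c["camera_matrix"];return K[:2,2]+K[0,0]*a[:,None]*q[:,:2]/np.hypot(q[:,0],q[:,1])[:,None]
def iou(p):
    S=8;z=np.zeros((90*S,80*S),np.uint8);h=cv2.convexHull(np.float32(pw(head(*p))));cv2.fillConvexPoly(z,np.int32((h-[415,90]+.5)*S),1);b=cv2.resize(m[90:180,415:495].astype(np.uint8),None,fx=S,fy=S,interpolation=0)
    return -(z&b).sum()/(z|b).sum()
r=minimize(iou,[.663,-.2105],method="Nelder-Mead",options=dict(initial_simplex=[[.661,-.212],[.667,-.211],[.664,-.208]]));print(r.x,r.fun)
h=pw(head(*r.x));print(h.min(0),h.max(0))
o=c["image"][90:180,415:495].copy();o=cv2.resize(o,None,fx=6,fy=6,interpolation=0);cv2.polylines(o,[np.int32((cv2.convexHull(np.float32(h))-[415,90]+.5)*6)],True,(255,255,0),1);cv2.imwrite("pics/f.png",o[:,:,::-1])
E
python3 f.py
```

```text
[452.25774527 133.72461274] [ 427  107   52   55 2324]
[ 0.65842288 -0.22976777] 77859330729303.48
[412.66187985 134.45448578] [470.91218634 189.27310831]f.py:9: RuntimeWarning: overflow encountered in scalar negative
  return -(z&b).sum()/(z|b).sum()
```

View pics/f.png

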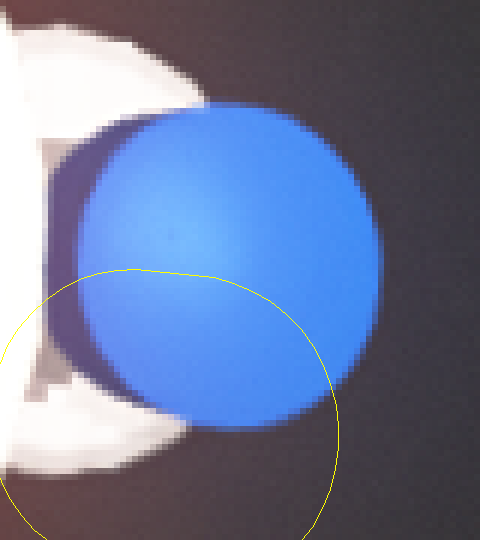

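The outline score had a sign bug (unsigned). The bright ellipse is the cap's rim, spanning u 428.0–478.8 and v 107.0–161.3, so I use that directly.

```bash
python3 - <<'E'
import contextlib,io
from d import *
c=dict(np.load("w5.npz"))
# bright cap incl. bulge: compare extents
T=np.eye(4);T[:3,:3]=R.from_rotvec(c["orientation"]).as_matrix();T[:3,3]=c["tcp_pos"];T=np.linalg.inv(T@c["T_tool_cam"])
def pw(P):
    q=P@T[:3,:3].T+T[:3,3];a=np.arctan2(np.hypot(q[:,0],q[:,1]),q[:,2]);K=c["camera_matrix"];return K[:2,2]+K[0,0]*a[:,None]*q[:,:2]/np.hypot(q[:,0],q[:,1])[:,None]
def ext(p):
    h=pw(np.vstack([ring(*p,.03+np.sqrt(.0025-r*r),r) for r in(.018,.015,.012,.008,.004)]));return np.r_[h.min(0),h.max(0)]
ob=np.array([428-.5,107-.5,478.8-.5,161.3-.5])
r=ls(lambda p:ext(p)-ob,[.664,-.21]);print(r.x,r.fun)
o=ctrl.observe();print(o["tcp_pos"])
E
```

```text
[ 0.66252361 -0.21027119] [ 0.15889189  0.09360322 -0.1789157  -0.09721423]
[ 0.57559648 -0.28976148  0.19539941]
```

play_rows:
  rows:
    - {"dp": [0, 0, 0.4], "rot": [0, 0, 0]}
    - {"dp": [0, 0, 1.2], "rot": [0, 0, 0]}
    - {"dp": [0, 0, 2.4], "rot": [0, 0, 0]}
    - {"dp": [0, 0, 3.8], "rot": [0, 0, 0]}
    - {"dp": [0.4, 0, 5.2], "rot": [0, 0, 0]}
    - {"dp": [1, 0, 6.6], "rot": [0, 0, 0]}
    - {"dp": [1.8, 0, 7.7], "rot": [0, 0, 0]}
    - {"dp": [2.6, 0, 8.4], "rot": [0, 0, 0]}
    - {"dp": [3.4, 0, 8.7], "rot": [0, 0, 0]}
    - {"dp": [4, 0, 8.7], "rot": [0, 0, 0]}

```text
time_s: 14.12
tcp_pos: [0.6624, -0.2898, 0.1546]
orientation: [-0.003, 1.571, 0.003]
wrist_force: [-0.7, 0.0, -2.1]
gripper_width: 0.0166
```

play_rows:
  rows:
    - {"dp": [0.3, 0, 0], "rot": [0, 0, 0]}
    - {"dp": [0.3, 0, 0], "rot": [0, 0, 0]}
    - {"dp": [0.3, 0, 0], "rot": [0, 0, 0]}
    - {"dp": [0.3, 0, 0], "rot": [0, 0, 0]}

```text
time_s: 14.62
tcp_pos: [0.6626, -0.2899, 0.1527]
orientation: [-0.003, 1.57, 0.003]
wrist_force: [-0.9, -0.1, -2.3]
gripper_width: 0.0167
```

```bash
python3 - <<'E'
from d import *
o=ctrl.observe();print(o["tcp_pos"],o["orientation"],o["wrist_force"],o["gripper_width"])
c=ctrl.camera("wrist");zl=o["tcp_pos"][2]-.0576;x,e=dish(c,o,zl+.013)
print("dish",zl,x,e,"dish-dome",x[:2]-[.6625,-.2103]);go(o,np.array([.6623,-.2893,.1216]),tool(np.pi/2,-1))
E
```

```text
[ 0.66255429 -0.28990381  0.15267675] [-0.00320938  1.57044037  0.00266051] [-0.86818084 -0.10261146 -2.30125326] 0.016736930862633913
dish 0.09507674972690834 [ 0.6628 -0.2109  0.04  ] 0.0005 dish-dome [ 0.0003 -0.0006]
dp [ 3.11  0.06 -0.03] rot [0.04 0.   0.  ]
```

Within 0.7 mm of the dome top. Lowering slowly.

play_rows:
  rows:
    - {"dp": [0.2, 0.05, 0], "rot": [0, 0, 0]}
    - {"dp": [0.4, 0.05, 0], "rot": [0, 0, 0]}
    - {"dp": [0.6, 0.05, 0], "rot": [0, 0, 0]}
    - {"dp": [0.8, 0.05, 0], "rot": [0, 0, 0]}
    - {"dp": [1.0, 0.05, 0], "rot": [0, 0, 0]}
    - {"dp": [1.15, 0.05, 0], "rot": [0, 0, 0]}
    - {"dp": [1.25, 0.05, 0], "rot": [0, 0, 0]}
    - {"dp": [1.35, 0.05, 0], "rot": [0, 0, 0]}
    - {"dp": [1.45, 0.05, 0], "rot": [0, 0, 0]}
    - {"dp": [1.55, 0.05, 0], "rot": [0, 0, 0]}

```text
time_s: 15.92
tcp_pos: [0.6626, -0.2893, 0.1369]
orientation: [-0.003, 1.571, 0.003]
wrist_force: [0.3, 0.8, -0.9]
gripper_width: 0.0169
```

play_rows:
  rows:
    - {"dp": [0.1, 0, 0], "rot": [0, 0, 0]}
    - {"dp": [0.2, 0, 0], "rot": [0, 0, 0]}
    - {"dp": [0.3, 0, 0], "rot": [0, 0, 0]}
    - {"dp": [0.4, 0, 0], "rot": [0, 0, 0]}
    - {"dp": [0.55, 0, 0], "rot": [0, 0, 0]}
    - {"dp": [0.7, 0, 0], "rot": [0, 0, 0]}
    - {"dp": [0.9, 0, 0], "rot": [0, 0, 0]}
    - {"dp": [1.1, 0, 0], "rot": [0, 0, 0]}
    - {"dp": [1.3, 0, 0], "rot": [0, 0, 0]}
    - {"dp": [1.4, 0, 0], "rot": [0, 0, 0]}

```text
time_s: 17.18
tcp_pos: [0.6625, -0.2893, 0.1226]
orientation: [-0.003, 1.571, 0.003]
wrist_force: [0.1, -0.7, -1.5]
gripper_width: 0.0166
```

```bash
python3 - <<'E'
from d import *
o=ctrl.observe();print(o["tcp_pos"],o["orientation"],o["wrist_force"],o["gripper_width"])
c=ctrl.camera("wrist");print("dish",o["tcp_pos"][2]-.0576,dish(c,o,.093))
cv2.imwrite("pics/w6.png",c["image"][:,:,::-1])
s=ctrl.camera("scene")["image"][190:310,320:480]
im=np.hstack([c["image"],cv2.resize(s,None,fx=4,fy=4)]);im=cv2.resize(im,(800,300));cv2.imwrite("pics/c6.png",im[:,:,::-1])
E
```

```text
[ 0.66249045 -0.28932142  0.12263776] [-0.00295809  1.57095837  0.00294214] [ 0.11214485 -0.73509348 -1.5444895 ] 0.016601032771230095
dish 0.06503775856972481 (array([ 0.6629, -0.2102,  0.0401]), np.float64(0.0004))
```

View pics/c6.png

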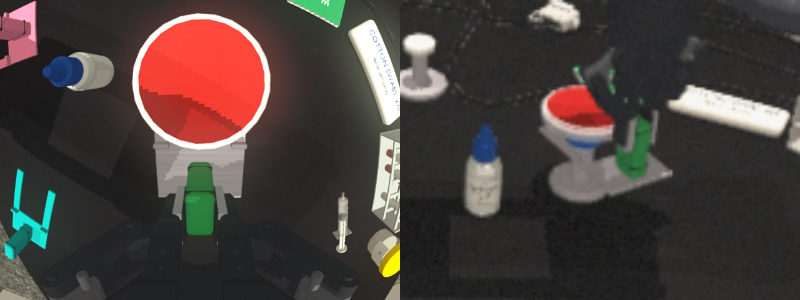

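The dish stands alone on the dome: its centre is 0.4 mm off the top, and its apparent size stayed right for an underside at 80 mm while the fork is 15 mm below. Retracting straight back.

play_rows:
  rows:
    - {"dp": [0, -0.5, 0], "rot": [0, 0, 0]}
    - {"dp": [0, -1.5, 0], "rot": [0, 0, 0]}
    - {"dp": [0, -3, 0], "rot": [0, 0, 0]}
    - {"dp": [0, -4.5, 0], "rot": [0, 0, 0]}
    - {"dp": [0, -6, 0], "rot": [0, 0, 0]}
    - {"dp": [0, -7.5, 0], "rot": [0, 0, 0]}
    - {"dp": [0, -9, 0], "rot": [0, 0, 0]}
    - {"dp": [0, -10.5, 0], "rot": [0, 0, 0]}
    - {"dp": [0, -11.7, 0], "rot": [0, 0, 0]}
    - {"dp": [0, -12.2, 0], "rot": [0, 0, 0]}

```text
time_s: 18.52
tcp_pos: [0.6629, -0.4121, 0.1227]
orientation: [-0.003, 1.571, 0.003]
wrist_force: [0.1, 0.9, -1.1]
gripper_width: 0.0169
```

play_rows:
  rows:
    - {"dp": [0, 0, 0], "rot": [0, 0, 0]}
    - {"dp": [1.5, 0, 0], "rot": [0, 0, 0]}
    - {"dp": [3, 0, 0], "rot": [0, 0, 0]}
    - {"dp": [4.5, 0, 0], "rot": [0, 0, 0]}
    - {"dp": [5.2, 0, 0], "rot": [0, 0, 0]}
    - {"dp": [5.6, 0, 0], "rot": [0, 0, 0]}
    - {"dp": [5.8, 0, 0], "rot": [0, 0, 0]}
    - {"dp": [5.9, 0, 0], "rot": [0, 0, 0]}
    - {"dp": [5.9, 0, 0], "rot": [0, 0, 0]}
    - {"dp": [5.9, 0, 0], "rot": [0, 0, 0]}

```text
time_s: 19.77
tcp_pos: [0.6631, -0.4114, 0.0641]
orientation: [-0.003, 1.571, 0.003]
wrist_force: [-0.3, 0.3, -0.8]
gripper_width: 0.0166
```

```bash
python3 - <<'E'
from d import *
o=ctrl.observe();print(o["tcp_pos"],o["orientation"],o["wrist_force"],o["gripper_width"])
c=ctrl.camera("wrist");print("dish",dish(c,o,.093,(200,0,440,150)))
im=np.hstack([c["image"],ctrl.camera("scene")["image"]]);im=cv2.resize(im,(800,300));cv2.imwrite("pics/c7.png",im[:,:,::-1])
E
```

```text
[ 0.66306452 -0.41136416  0.06412224] [-0.00327411  1.57055491  0.00278672] [-0.31180483  0.34713103 -0.78400857] 0.01661044242138517Traceback (most recent call last):
  File "<stdin>", line 3, in <module>
  File "d.py", line 5, in dish
    m,ce,st=mask(c["image"],(0,120,80),(8,255,255),box);cnt=max(cv2.findContours(m.astype(np.uint8),0,1)[0],key=len)[:,0];cnt=cnt[cnt[:,1]>1]
            ~~~~^^^^^^^^^^^^^^^^^^^^^^^^^^^^^^^^^^^^^^^
  File "h.py", line 11, in mask
    n,l,s,ce=cv2.connectedComponentsWithStats(o);i=1+s[1:,4].argmax();return l==i,ce[i],s[i]
                                                     ~~~~~~~~~~~~~~^^
ValueError: attempt to get argmax of an empty sequence
```

The dish is simply out of the wrist view at this low height. I set the lifter down the last 2–3 mm, release it and look from the scene camera.

play_rows:
  rows:
    - {"dp": [0.1, 0, 0], "rot": [0, 0, 0]}
    - {"dp": [0.2, 0, 0], "rot": [0, 0, 0]}
    - {"dp": [0.25, 0, 0], "rot": [0, 0, 0]}
    - {"dp": [0.28, 0, 0], "rot": [0, 0, 0]}
    - {"dp": [0.28, 0, 0], "rot": [0, 0, 0]}

```text
time_s: 20.45
tcp_pos: [0.663, -0.4114, 0.0616]
orientation: [-0.003, 1.571, 0.003]
wrist_force: [-2.7, 2.2, 6.0]
gripper_width: 0.0166
```

play_rows:
  rows:
    - {"dp": [0, 0, 0], "rot": [0, 0, 0]}
    - {"dp": [0, 0, 0], "rot": [0, 0, 0]}
    - {"dp": [0, 0, 0], "rot": [0, 0, 0]}
    - {"dp": [0, 0, 0], "rot": [0, 0, 0]}
    - {"dp": [0, 0, 0], "rot": [0, 0, 0]}
    - {"dp": [0, 0, 0], "rot": [0, 0, 0]}
  gripper: 0.4

```text
time_s: 21.2
tcp_pos: [0.663, -0.4113, 0.0611]
orientation: [-0.003, 1.571, 0.003]
wrist_force: [-0.5, 0.1, 0.3]
gripper_width: 0.0594
```

play_rows:
  rows:
    - {"dp": [-1, 0, 0], "rot": [0, 0, 0]}
    - {"dp": [-3, 0, 0], "rot": [0, 0, 0]}
    - {"dp": [-6, 0, 0], "rot": [0, 0, 0]}
    - {"dp": [-9, 0, 0], "rot": [0, 0, 0]}
    - {"dp": [-12, 0, 0], "rot": [0, 0, 0]}
    - {"dp": [-15, 0, 0], "rot": [0, 0, 0]}
    - {"dp": [-17, 0, 0], "rot": [0, 0, 0]}
    - {"dp": [-18, 0, 0], "rot": [0, 0, 0]}
    - {"dp": [-18, 0, 0], "rot": [0, 0, 0]}
    - {"dp": [-18, 0, 0], "rot": [0, 0, 0]}

```text
time_s: 22.45
tcp_pos: [0.6628, -0.4112, 0.2401]
orientation: [-0.002, 1.572, 0.004]
wrist_force: [0.6, -0.1, -0.1]
gripper_width: 0.0598
```

```bash
python3 - <<'E'
from d import *
o=ctrl.observe();print(o["tcp_pos"],o["wrist_force"],o["gripper_width"])
c=ctrl.camera("wrist");s=ctrl.camera("scene")["image"]
im=np.hstack([c["image"],cv2.resize(s[140:380,240:560],None,fx=2,fy=2)]);im=cv2.resize(im,(800,300));cv2.imwrite("pics/c8.png",im[:,:,::-1])
print("dish",dish(c,o,.093,(150,0,500,150)))
E
```

```text
[ 0.66282645 -0.41116639  0.24010705] [ 0.56201741 -0.10044735 -0.07265329] 0.05979860991052521
dish (array([ 0.6635, -0.2089,  0.0398]), np.float64(0.0006))
```

View pics/c8.png

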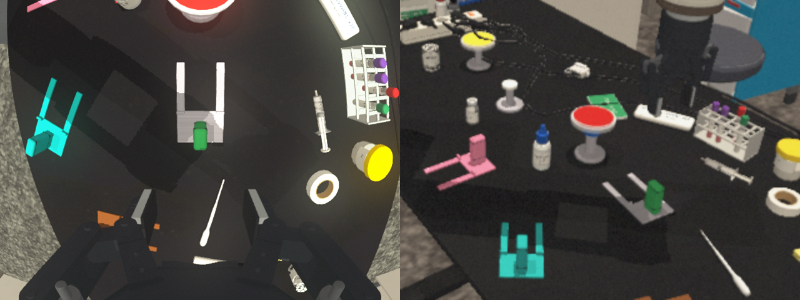

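The red dish sits level on the dome, fitted 1.7 mm off its top. The lifter lies flat on the table, released, and the arm is clear and above it. Handing in.

```bash
python3 -c "
from bench import ctrl
print(ctrl.close_job())"
```

```text
the job is handed in; nothing more can be done
None
```

I took the red dish off its stand with the green-gripped steel lifter and set it on the blue dome. Then I drew the fork out straight back, laid the lifter flat on the table, released it and raised the arm clear. I handed the job in at about 22.6 s; it reports no verdict.

- **Dish on the dome:** the wrist fit put the dish's centre 0.4 mm from the dome's top before I withdrew the fork. Afterwards it read 1.7 mm, from a partial view of the dish. The dish looks level in the scene image.
- **Contact forces:** wrist readings stayed within about 2.5 N at the end of each lowering move. The lifter touched the table at about 7 N.
- **Other objects:** the yellow dish, gauze roll, vial and dropper bottle look unmoved in the last scene image; I did not re-measure them.
- **Checks that failed or disagreed:**
  - An outline fit of the dome failed because of a sign bug. I replaced it with a fit to the cap's rim, which agreed with the scene and top cameras to about 1.5 mm.
  - One wrist check found no dish, because the dish was out of view at that height.
  - One batch of moves was refused for a missing "rot" entry before anything moved.

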